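# Trace the stepped joint of a celluloid panel with a cranked stylus

## Task

Draw the cranked stylus out of the cabinet's open bay by its steel neck, lay it in the two forks of the brass pen rest with its neck in the fork that fits and let go, then take it again by the black handle. With the tip, follow the whole stepped joint in the grey panels from its brass end round both corners to its red end, slowly (no faster than about 4 cm a second) and lightly, so that the sprung bed gives a little but never bottoms. Lay the stylus back in the pen rest the same way and let go, leaving the pen cap, the feed and the micrometer where they are.

Things in the scene. Friction and masses are not known exactly. Their poses are not given: they have to be found in the camera images.
- stylus: Cranked stylus, 80 g. Origin on its straight axis where steel neck meets black handle; x runs from neck to handle end, z up in use. Neck 8 x 8 mm, x = -74 to 0 mm; at its front an 8 mm shank bends down (-z) to the tip at x = -70, z = -45 mm. Starts level in the cabinet's middle bay, axis 62 mm up, neck sticking out towards the robot, tip hanging down. Grip the neck at about x = -38 mm.
- stylus_handle: The stylus's black handle with gold bands, 14 x 14 mm square, x = 0 to 90 mm, fixed to it; same origin and axes. At the start it is under the bay's roof. In the pen rest the forks hold the stylus at x = -8 and +75 mm (each 8 mm thick), so grip the handle at about x = +45 mm. The stylus balances about 20 mm behind the origin.
- stylus_tip (a point): The stylus's tip: lowest point of its rounded end, 4 mm in diameter there, widening to 7.6 mm at 13 mm above.
- cabinet: Fixed walnut parts cabinet, 120 deep (x) x 200 wide x 104 mm high; origin under its centre, front face at x = -60 mm, facing the robot. Drawers below 55 mm; above them three bays, floor at 55, roof underside at 96 mm. The middle bay (84 mm wide) is open in front and holds the stylus; draw it out along the cabinet's -x. A glass sliding door covers the -y bay.
- pen_rest: Fixed brass pen rest, gold nibs on its foot of 110 (x) x 60 x 6 mm; origin under the foot's centre. Two forked posts, 8 mm thick in x: at x = -41.5 mm the neck fork (slot 13 mm wide, floor 56, prong tops 68 mm up; the handle does not fit), at x = +41.5 mm the handle fork (slot 19 mm, floor 53, prong tops 67 mm). Prongs 4 mm thick.
- rest_seat (a point): Where the stylus's origin is when it lies right in the pen rest (60 mm up); the stylus's x axis then runs along the rest's x.
- rest_tip (a point): Where the stylus's tip is when it lies right in the pen rest (15 mm up, 103.5 mm in front of the rest's centre along its -x).
- work_stand: Fixed walnut work stand; foot x = -78 to 60, y +-70 mm, 10 mm thick, origin under it. A hand rest 52 mm high crosses it at x = 0 to 35 mm; the stylus's neck reaches over it with the stylus's x along the stand's x, but the fingers do not fit there: hold the handle. In front lies the sprung bed with the grey panels, in a rim 20 mm high.
- bed (a joint): How far the stand's sprung bed is pressed down, m: 0 = up, 0.008 = bottomed; yields from about 0.6 N, bottoms at about 2.2 N. It carries two pearl-grey panels 4 mm thick (top 30 mm above the counter), the joint between them is a dark groove 8 mm wide, 4 mm deep, floor 26 mm above the counter with the bed up.
- seam_start (a point): On the groove's floor and centre line (moves with the bed), brass end of the joint; stand x = -45, y = +45 mm. The joint runs 45 mm along the stand's -y, 20 mm along +x, 45 mm along -y; the groove goes 6 mm past first and last points, to a brass and a red strip.
- seam_mid1 (a point): Groove floor, halfway along the first run; stand x = -45, y = +22.5 mm.
- seam_corner1 (a point): Groove floor at the first corner; stand x = -45, y = 0.
- seam_corner2 (a point): Groove floor at the second corner; stand x = -25, y = 0.
- seam_mid2 (a point): Groove floor, halfway along the last run; stand x = -25, y = -22.5 mm.
- seam_end (a point): Groove floor at the red end of the joint; stand x = -25, y = -45 mm.
- cap: Loose pearl-grey celluloid pen cap, 52 mm long, 15 mm thick, lying along its x; origin under its centre. A bystander.
- feed: Loose black ebonite feed, 44 x 8 x 6 mm, origin under its middle. A bystander.
- micrometer: Loose steel micrometer lying flat, 120 x 50 x 16 mm, origin on its spindle line at counter level. A bystander.
There are look-alikes about, which are no part of the job. Of the things that look like the pen_rest, the middle-sized one is meant.

How it is judged (in metres and radians):
On the way, in this order (a step that is already met when the one before it is completed fails the run):
1. the stylus lies in both forks of the pen rest, let go (distance between stylus and rest_seat below 0.015 m and horizontal distance between stylus_tip and rest_tip below 0.015 m and angle between stylus's own z axis and vertical below 0.12 rad and z of stylus in the frame of rest_seat between -0.003 and 0.003 m and linear speed of stylus below 0.02 m/s and contact force between the fingers and stylus below 0.05 N), for 0.2 s.
2. stylus held by its black handle, tip in the joint at its brass end, bed pressed down a little (horizontal distance between stylus_tip and seam_start below 0.005 m and z of stylus_tip in the frame of seam_start below 0.0025 m and value of joint bed above 0.0008 m and contact force between the fingers and stylus_handle above 0.3 N).
3. stylus held by its black handle, tip halfway along the first run, bed pressed down a little (horizontal distance between stylus_tip and seam_mid1 below 0.005 m and z of stylus_tip in the frame of seam_start below 0.0025 m and value of joint bed above 0.0008 m and contact force between the fingers and stylus_handle above 0.3 N).
4. stylus held by its black handle, tip at the first corner, bed pressed down a little (horizontal distance between stylus_tip and seam_corner1 below 0.005 m and z of stylus_tip in the frame of seam_start below 0.0025 m and value of joint bed above 0.0008 m and contact force between the fingers and stylus_handle above 0.3 N).
5. stylus held by its black handle, tip at the second corner, bed pressed down a little (horizontal distance between stylus_tip and seam_corner2 below 0.005 m and z of stylus_tip in the frame of seam_start below 0.0025 m and value of joint bed above 0.0008 m and contact force between the fingers and stylus_handle above 0.3 N).
6. stylus held by its black handle, tip halfway along the last run, bed pressed down a little (horizontal distance between stylus_tip and seam_mid2 below 0.005 m and z of stylus_tip in the frame of seam_start below 0.0025 m and value of joint bed above 0.0008 m and contact force between the fingers and stylus_handle above 0.3 N).
7. stylus held by its black handle, tip at the red end of the joint, bed pressed down a little (horizontal distance between stylus_tip and seam_end below 0.005 m and z of stylus_tip in the frame of seam_start below 0.0025 m and value of joint bed above 0.0008 m and contact force between the fingers and stylus_handle above 0.3 N).
At the end, for the whole second after the job is handed in: The stylus lies level in both forks of the pen rest, let go and still: origin within 15 mm of rest_seat (3 mm in height), tip within 15 mm of rest_tip from above, leaning under 0.12 rad; cap, feed and micrometer within 12 mm of their starts (all of step 1 and distance of each of cap, feed, micrometer from where it was at the start of the episode below 0.012 m); the robot touches nothing.
It fails at once if the bed is pressed to its stop (beyond 7.6 mm) (value of joint bed above 0.0076 m).
It fails at once if the stylus moves faster than 8 cm/s at any moment while its tip presses in the joint (z of stylus_tip in the frame of seam_start below 0.0025 m and value of joint bed above 0.0008 m and linear speed of stylus above 0.08 m/s).
It fails at once if the cap, the feed or the micrometer is pushed away (distance of any of cap, feed, micrometer from where it was at the start of the episode above 0.012 m).
It also fails if it takes over 72 s, if anything falls off the work surface, if the arm or the gripper's body presses on something with over 40 N, if the wrist force passes 120 N, or if a joint passes its speed limit or range.

## Robot

A 6-joint arm with a two-finger parallel gripper is mounted at the origin on the work surface. World frame = base frame: x ahead of the robot, y to its left, z up, the work surface at z = 0. Lengths are in mm, angles in rad, forces in N, time in s.
With the tool pointing down it reaches from about 425 to 1125 mm from the base axis. Payload 14.9 kg.
Tool frame: the origin (TCP) lies on the centre line of the jaws, within the pads' length; the fingertips stand 11 mm ahead of it and the grasp point (between the pads) lies 8 mm behind it; z points along the fingers, y is the direction in which the jaws open and shut (so a half turn about z gives the same grasp; the last joint's range is limited). The gripper opens to 91 mm and grips with 3 to 60 N. Pads are 32 mm wide; open, the fingers measure 118 mm over their backs; the gripper's body (76 mm by 178 mm) begins 60 mm behind the grasp point.
Start: joints at [1.116, 0.379, 1.734, -0, 1.028, -0.033], TCP at [286.591, 638.658, 224.932] pointing down, gripper open.
Joint ranges: [-2.77, 2.77], [-0.74, 2.19], [0, 2.66], [-1.06, 4.2], [0.31, 2.87], [-3.08, 3.08]. Speed limits (rad/s): [1.89, 1.89, 2.39, 3.14, 3.14, 3.14].

## Interface

Orientations are given as a unit quaternion [x, y, z, w].
In Python, from plant import * gives the robot as it stands.
- The arm moves only by the shell command python3 -m crank 'ROWS' [FORCE]. ROWS is JSON, a list of rows, each a list of 7 numbers: the shift along the tool's x, y, z in mm, then the turn, a rotation vector about the tool's x, y, z in degrees, then the opening in per cent of the stroke, from 0 (shut) to 100 (fully open). A call has exactly 10 rows; each row shifts and turns the commanded pose from where the row before left it, along the tool's axes as they then stand; what a row does not reach is not made up. A row lasts 1/8 s, in which the tool goes at most 62.5 mm and 10.7 degrees, less where a joint would pass 70% of its speed; a pose out of reach is approached as far as the arm can. A call is refused whole if a number of a shift passes 62.5 or a number of a turn 10.7, either way. A call with a gripper value outside its range is refused whole. The fingers move at their own pace and stop on an object; FORCE is the grip in N (left out, the last holds). Time passes only in rows, so rows that do not move let the fingers close, or fill a call up. It gives the time, the measured TCP pose, the force and the opening at its end, in the units of the state.
- observe(): the state, without advancing time (a new reading comes with each control period).
- capture(name): name is "scene" or "top"; returns a dict with "pixels" (480x640x3 uint8, red, green, blue), "fx", "fy", "cx", "cy" (pixels), "dist_coeffs" ([k1, k2, p1, p2, k3] as OpenCV has them; the pictures are not rectified), "extrinsics" (4x4, takes a point from camera to world coordinates). Camera axes: x right, y down, z forward; pixel columns grow to the right and rows downward; lengths in mm; the calibration is good to about 2 mm. A picture is of the moment at which its call begins. There is no depth.
- sign_off(): hands the job in, once; it reports no verdict.
Trained networks look in the newest picture that a camera, given by its name, has taken for a name from the list of things; names that differ only in an ending like _2 or _b are one class to them, and where a whole thing is asked for, a point or a joint stands for the part that bears it (a point fixed in the world has none). Each returns a list of dicts, best first, with "p" (0 to 1); they miss things now and then, are a little off and sometimes report something else, mostly with a low value. They report only what shows in the picture. A call takes as long as a camera call. They do not tell look-alikes from the thing itself.
- search_frame(target, camera): "xyz" ([x, y, z] in mm, in world coordinates, good to about 4 mm: the middle of the surface that is visible of it).
- mark_of(target, camera): "xyz" ([x, y, z] in mm, in world coordinates, good to about 4 mm: a listed point, or the origin of a listed thing).
The state is a dict: "time": time; "joint_positions": joint angles; "joint_velocities": joint speeds; "joint_efforts": joint torques, N m; "tcp_pos": TCP position; "eef_rot": TCP orientation; "ft_force": force on the tool from outside, world axes, zero at the start; "ft_torque": the same for the moment, N m; "opening": finger opening in mm.
Only numpy, scipy, OpenCV 4.12 (cv2) and the standard library are available. Lean on these libraries where they do the work, as an engineer would, in place of code of your own. Each camera call takes 0.05 s, during which the arm holds its last target. There are 200 camera calls.

## Working session

There is one attempt and no reset: what is moved stays moved. The work goes in short steps, Python scripts to look and compute and a shell command to move; the robot and the scene stay as the last step left them, time stands still between calls to the robot, and variables do not carry over. Pictures are saved under pics/ and viewed, about 8 in all and at most 12, crops included, and the job is handed in when it is done.

```bash
mkdir -p pics; ls
python3 - <<'E'
from plant import *
import cv2
s=observe();print(s['time'],s['tcp_pos'],s['eef_rot'],s['opening'])
for c in('scene','top'):
    d=capture(c);cv2.imwrite(f'pics/{c}0.png',d['pixels'][:,:,::-1])
    print(c,d['fx'],d['cx'],d['dist_coeffs'],d['extrinsics'])
    for n in ['stylus','stylus_handle','stylus_tip','cabinet','pen_rest','rest_seat','rest_tip','work_stand','seam_start','seam_corner1','seam_corner2','seam_end','cap','feed','micrometer']:
        print(n,[(round(r['p'],2),[round(float(v)) for v in r['xyz']]) for r in mark_of(n,c)][:5])
E
```

```text
pics
0.0 [286.42886189 638.2719986  224.26881411] [ 2.09324839e-01  9.77845991e-01 -5.59560635e-04 -1.26573699e-04] 91.25766066699573
scene 510.17530442430626 311.46608829909974 [-0.01251228  0.          0.          0.          0.        ] [[-5.73118084e-01  5.44454573e-01 -6.12458064e-01  1.07576532e+03]
 [ 8.19280474e-01  3.96879213e-01 -4.13843442e-01  4.66746299e+02]
 [ 1.77529196e-02 -7.38956094e-01 -6.73519655e-01  7.68147870e+02]
 [ 0.00000000e+00  0.00000000e+00  0.00000000e+00  1.00000000e+00]]
stylus [(0.56, [473, -251, 26])]
stylus_handle []
stylus_tip [(0.74, [465, -163, 26]), (0.45, [595, -10, 19])]
cabinet [(0.74, [712, -18, -4])]
pen_rest [(0.81, [525, 119, 2]), (0.66, [495, 234, -3]), (0.65, [715, -16, -4])]
rest_seat [(0.94, [159, 364, 81]), (0.69, [467, 227, 62])]
rest_tip [(0.91, [453, 117, 11])]
work_stand [(0.62, [498, -213, 0])]
seam_start [(0.86, [462, -161, 28])]
seam_corner1 [(0.72, [481, -206, 25]), (0.61, [455, -200, 27])]
seam_corner2 [(0.72, [481, -206, 25]), (0.61, [455, -200, 27])]
seam_end [(0.9, [474, -252, 26])]
cap [(0.49, [381, 51, -1])]
feed [(0.6
[... 620 characters left out ...]
.77, [206, 368, 2]), (0.59, [524, 120, 1]), (0.56, [595, -8, 18])]
rest_seat [(0.81, [164, 365, 84]), (0.61, [502, 114, 44]), (0.6, [458, 230, 61])]
rest_tip [(0.78, [455, 112, 10])]
work_stand [(0.94, [500, -212, 0]), (0.71, [476, -232, 22]), (0.63, [479, -211, 29])]
seam_start [(0.87, [466, -159, 25]), (0.35, [496, 19, 1])]
seam_corner1 [(0.96, [453, -204, 23]), (0.58, [478, -208, 30]), (0.28, [714, -17, 0])]
seam_corner2 [(0.96, [453, -204, 23]), (0.58, [478, -208, 30]), (0.28, [714, -17, 0])]
seam_end []
cap [(0.68, [378, 46, -1]), (0.39, [499, 232, 2])]
feed [(0.65, [713, -18, 1]), (0.57, [498, 18, 4]), (0.44, [500, -211, -5])]
micrometer [(0.87, [378, -64, 2]), (0.33, [470, -251, 21])]
```

View pics/top0.png

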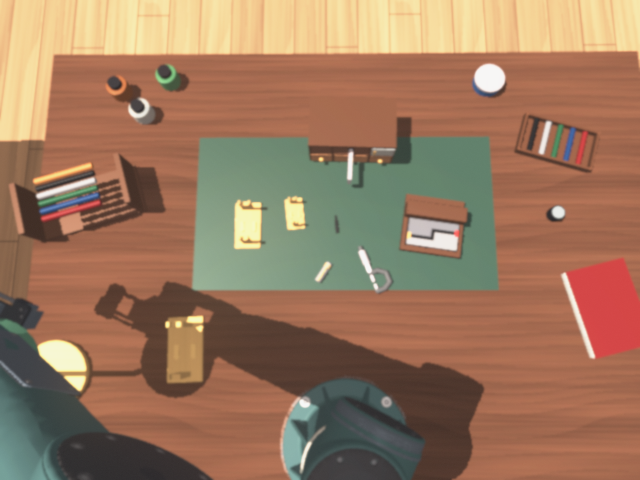

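View pics/scene0.png

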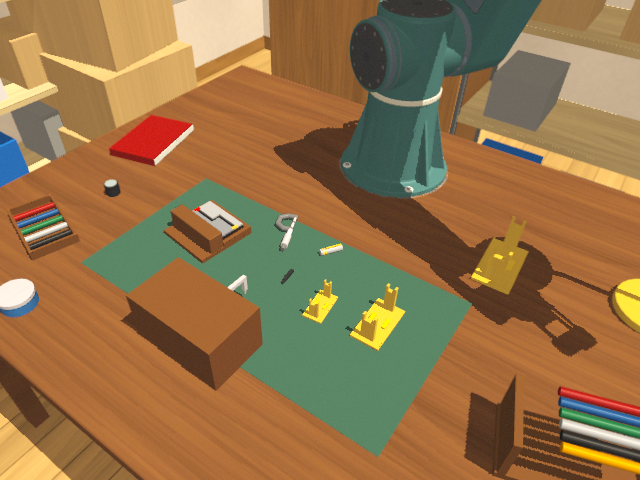

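The top picture shows three brass rests: large at (185,350), middle at (248,225) and small at (295,213). There are also a black feed at (337,224), a second stationery rack, and the stylus neck at (351,165) in front of the cabinet. The middle-sized rest is the one at (248,225), about 50 px or 115 mm long, which matches the 110 mm foot. I'll check it close up.

Run:
```python
import cv2,numpy as np
t=cv2.imread('pics/top0.png');s=cv2.imread('pics/scene0.png')
def c(im,x,y,w,h,k): 
    o=cv2.resize(im[y:y+h,x:x+w],None,fx=k,fy=k,interpolation=cv2.INTER_CUBIC)
    for i in range(0,w,10): cv2.line(o,(i*k,0),(i*k,5),(255,0,255),1)
    for i in range(0,h,10): cv2.line(o,(0,i*k),(5,i*k),(255,0,255),1)
    return o
C=np.zeros((600,800,3),np.uint8)
C[:300,:240]=c(t,230,195,40,50,6)
C[:300,240:660]=c(t,398,192,70,50,6)[:,:420]
C[300:600,:420]=c(t,300,140,70,50,6)
C[300:600,420:800]=c(t,398,212,64,50,6)[:,:380]
cv2.imwrite('pics/ct.png',C)
C=np.zeros((600,800,3),np.uint8)
C[:350,:350]=c(s,345,278,70,70,5)
C[:350,350:800]=c(s,163,190,90,70,5)
C[350:600,:350]=c(s,205,260,70,50,5)
cv2.imwrite('pics/cs.png',C)
```

```text
(no output)
```

View pics/ct.png

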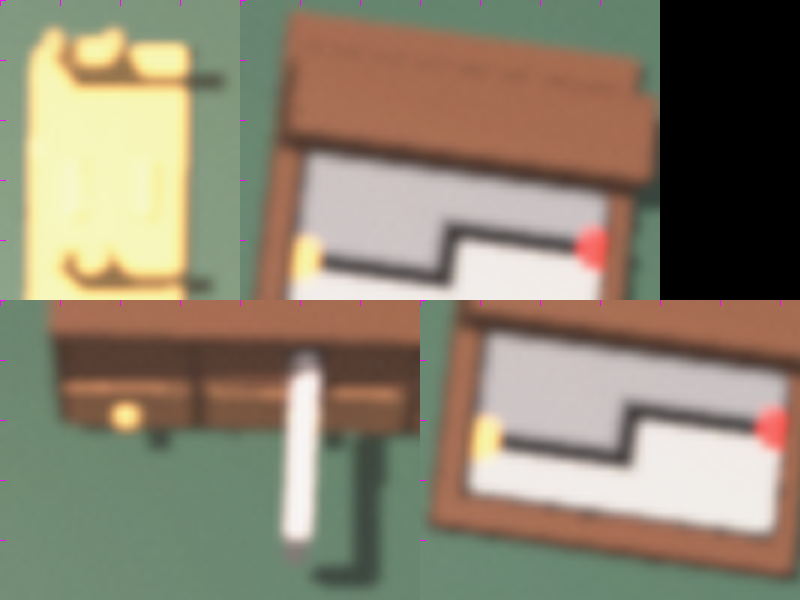

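View pics/cs.png

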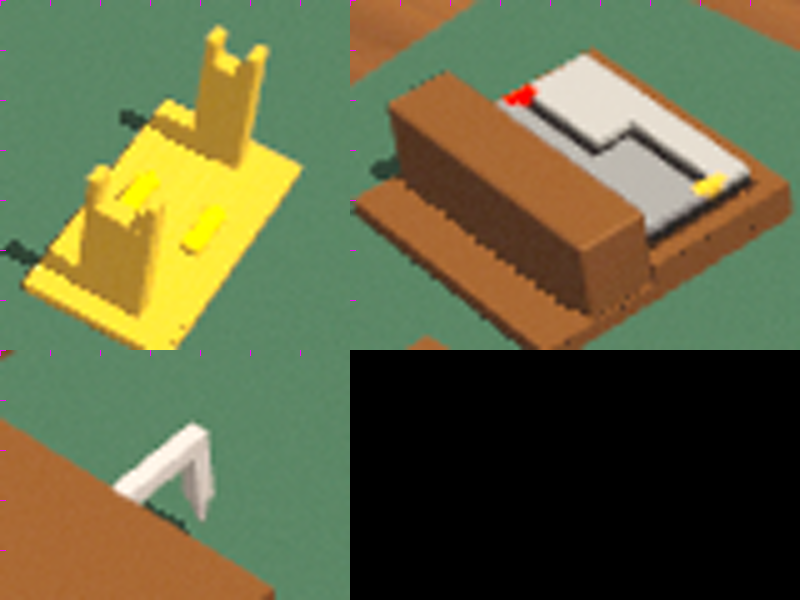

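The crops confirm the choice. On the middle rest the far fork is the wide handle fork and the near one is the narrow neck fork, so the rest's +x points roughly along world +x. The stand's brass end is on the +y side. Next I'll fit the poses from picked points, using both cameras.

```bash
cat > h.py <<'E'
from plant import *
import numpy as np,cv2
from scipy.optimize import least_squares
def proj(d,P):
    E=np.linalg.inv(np.array(d['extrinsics']));K=np.array([[d['fx'],0,d['cx']],[0,d['fy'],d['cy']],[0,0,1]])
    p,_=cv2.projectPoints(np.array(P,float).reshape(-1,1,3),cv2.Rodrigues(E[:3,:3])[0],E[:3,3],K,np.array(d['dist_coeffs']))
    return p[:,0]
def place(p,L):
    c,s=np.cos(p[2]),np.sin(p[2]);L=np.array(L,float)
    return np.c_[p[0]+c*L[:,0]-s*L[:,1],p[1]+s*L[:,0]+c*L[:,1],L[:,2]]
def pick(pts,o,k,off=(0,0)): return (np.array(pts,float)-off+.5)/k-.5+o
E
python3 - <<'E'
from h import *
D={c:capture(c) for c in('scene','top')}
def fit(name,p0,obs,nb=1):
    # obs: list cam, fn(b)->local pts, pixels
    def f(q):
        r=[]
        for c,L,px in obs:
            o=q[4:6] if c=='scene' else q[6:8]
            W=place(q,L(q[3]));W[:,:2]+=o
            r.append((proj(D[c],W)-px).ravel()/.7)
        return np.concatenate(r+[q[4:]/1.2,[(q[3]-p0[3])/4]])
    s=least_squares(f,list(p0)+[0]*4);J=np.sqrt(np.diag(np.linalg.inv(s.jac.T@s.jac)))
    print(name,s.x.round(3),'sd',J[:3].round(3),'rms px',np.sqrt(np.mean((s.fun[:-5]*.7)**2)).round(2));print((s.fun[:-5]*.7).round(1));return s.x
st=lambda b:[(-45,0,28),(-25,0,28),(-45,b,30),(-25,-b,30)]
S=fit('stand',(500,-212,-.11,54),[
 ('scene',st,pick([(633,132),(600,149),(709,184),(521,96)],(163,190),5,(350,0))),
 ('top',st,pick([(629,460),(632,411),(487,438),(772,428)],(398,212),6,(420,300)))])
print('seam',place(S,[(-45,45,26),(-45,0,26),(-25,0,26),(-25,-45,26)]).round(1).tolist())
R=fit('rest',(497,234,-.05,54),[
 ('scene',lambda b:[(-55,30,6),(-55,-30,6),(55,-30,6),(-41.5,-8.5,68),(-41.5,8.5,68),(41.5,-11.5,67),(41.5,11.5,67)],pick([(302,167),(165,100),(22,283),(217,31),(262,48),(99,172),(152,206)],(345,278),5)),
 ('top',lambda b:[(41.5,11.5,67),(41.5,-11.5,67),(-41.5,8.5,68),(-41.5,-8.5,68),(55,-30,6)],pick([(55,36),(117,36),(70,261),(112,261),(188,42)],(230,195),6))])
print('seat,tip',place(R,[(-33.5,0,60),(-103.5,0,15)]).round(1).tolist())
P=fit('stylus',(664,-16,-.04,0),[
 ('scene',lambda b:[(-74,0,66),(-70,0,17)],pick([(198,424),(203,519)],(205,260),5,(0,350))),
 ('top',lambda b:[(-74,0,66),(-20,0,66)],pick([(299,541),(306.5,541-54*.435*6*1.03)],(300,140),6,(0,300)))])
E
```

```text
stand [ 5.01923e+02 -2.11747e+02 -1.45000e-01  5.44120e+01 -1.05900e+00
 -8.88000e-01  1.05900e+00  8.88000e-01] sd [1.069 1.198 0.016] rms px 0.36
[-0.1  0.3 -0.5  0.9  0.3  0.2  0.3  0.2 -0.2  0.2  0.2  0.   0.4  0.4
  0.3  0.3]
seam [[463.9, -160.7, 26.0], [457.4, -205.2, 26.0], [477.2, -208.1, 26.0], [470.7, -252.7, 26.0]]
rest [ 4.95127e+02  2.29870e+02  2.10000e-02  5.40000e+01 -9.76000e-01
 -7.30000e-02  9.76000e-01  7.30000e-02] sd [0.978 0.955 0.009] rms px 0.72
[-0.2 -0.5 -0.1 -0.4  0.3 -0.2 -0.3  0.8 -1.1  1.2  0.1  0.5  0.9 -0.5
  0.8  1.2  0.4  1.  -0.9 -1.  -0.4 -1.1  0.2  0.8]
seat,tip [[461.6, 229.2, 60.0], [391.6, 227.7, 15.0]]
stylus [ 6.64447e+02 -1.54260e+01 -3.60000e-02  0.00000e+00 -8.08000e-01
 -6.32000e-01  8.08000e-01  6.32000e-01] sd [1.182 2.592 0.039] rms px 0.64
[ 0.3  0.7 -0.3  0.2  0.6 -0.6 -0.1  1.3]
```

```bash
python3 -m crank '[[0,0,25,0,0,-7.4,100],[0,0,25,0,0,-7.4,100],[0,0,20,0,0,-7.4,100],[-28,-49,0,0,0,0,100],[-28,-49,0,0,0,0,100],[-28,-49,0,0,0,0,100],[-28,-49,0,0,0,0,100],[-28,-49,0,0,0,0,100],[-28,-49,0,0,0,0,100],[-28,-49,0,0,0,0,100]]' 25
cat > go.py <<'E'
# usage: go.py x y z yawdeg(of stylus x axis): remaining move in tool axes
import sys;from h import *
from scipy.spatial.transform import Rotation as R
s=observe();x,y,z,a=map(float,sys.argv[1:5])
r=R.from_quat(s['eef_rot']);M=r.as_matrix()
c,n=np.cos(np.radians(a)),np.sin(np.radians(a))
T=R.from_matrix(np.c_[(-c,-n,0),(-n,c,0),(0,0,-1)])
print('t',round(s['time'],2),'tcp',np.round(s['tcp_pos'],1),'F',np.round(s['ft_force'],1),'op',round(s['opening'],1))
d=np.array([x,y,z])-s['tcp_pos']
print('turn first deg(tool)',np.degrees((r.inv()*T).as_rotvec()).round(2),'shift now-axes',(M.T@d).round(1),'after-turn axes',(T.as_matrix().T@d).round(1))
E
python3 go.py 626.5 -14 54 -2
```

```text
time: 2.95
tcp_pos: [471.5, 287.5, 155.2]
eef_rot: [0.017, 1.0, 0.0, 0.0]
ft_force: [1.0, 0.3, 0.8]
opening: 91.1
t 2.95 tcp [471.5 287.5 155.2] F [1.  0.3 0.8] op 91.1
turn first deg(tool) [0.02 0.03 0.04] shift now-axes [-165.2 -296.1  101.2] after-turn axes [-165.4 -296.   101.2]
```

```bash
python3 -m crank '[[-27.5,-49.3,0,0,0,0,100],[-27.5,-49.3,0,0,0,0,100],[-27.5,-49.3,0,0,0,0,100],[-27.5,-49.3,0,0,0,0,100],[-27.5,-49.3,0,0,0,0,100],[-27.7,-49.5,0,0,0,0,100],[0,0,35,0,0,0,100],[0,0,35,0,0,0,100],[0,0,20,0,0,0,100],[0,0,11,0,0,0,100]]' 25; python3 go.py 626.5 -14 54 -2
python3 - <<'E'
from h import *
d=capture('scene');im=d['pixels'][200:350,150:350,::-1]
cv2.imwrite('pics/g.png',cv2.resize(im,None,fx=4,fy=4))
E
```

```text
time: 4.2
tcp_pos: [625.5, -12.2, 53.2]
eef_rot: [0.017, 1.0, 0.0, -0.0]
ft_force: [0.8, 0.4, -0.3]
opening: 91.4
t 4.2 tcp [625.5 -12.2  53.2] F [ 0.8  0.4 -0.3] op 91.4
turn first deg(tool) [-0.   -0.03  0.05] shift now-axes [-1.  -1.7 -0.8] after-turn axes [-1.  -1.7 -0.8]
```

View pics/g.png

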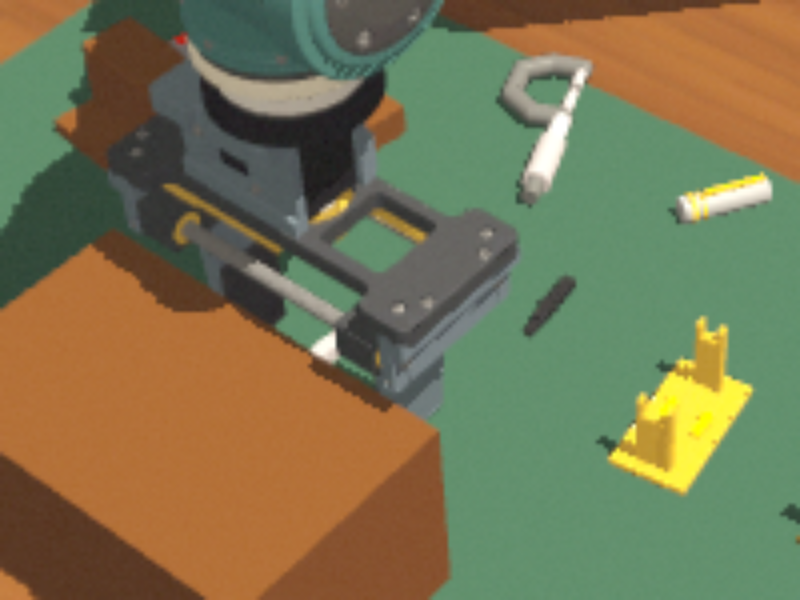

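The jaws straddle the white neck (about 325,345 in the crop), clear of the cabinet front. Closing.

```bash
python3 -m crank '[[-1,-1.7,-0.8,0,0,0,60],[0,0,0,0,0,0,20],[0,0,0,0,0,0,0],[0,0,0,0,0,0,0],[0,0,0,0,0,0,0],[0,0,0,0,0,0,0],[0,0,-4,0,0,0,0],[0,0,-4,0,0,0,0],[15,0,0,0,0,0,0],[20,0,0,0,0,0,0]]' 30; python3 go.py 626.5 -14 54 -2
```

```text
time: 5.5
tcp_pos: [591.6, -12.9, 63.3]
eef_rot: [0.017, 1.0, -0.0, 0.001]
ft_force: [2.3, 0.4, 3.9]
opening: 7.9
t 5.5 tcp [591.6 -12.9  63.3] F [2.3 0.4 3.9] op 7.9
turn first deg(tool) [-0.    0.13  0.03] shift now-axes [-34.9   0.1   9.4] after-turn axes [-34.9   0.2   9.3]
```

```bash
python3 -m crank '[[30,0,0,0,0,0,0],[30,0,0,0,0,0,0],[30,0,0,0,0,0,0],[10,0,-15,0,0,0,0],[0,0,-25,0,0,0,0],[0,0,-25,0,0,0,0],[0,30,0,0,0,0,0],[0,50,0,0,0,-1.6,0],[0,50,0,0,0,-1.6,0],[0,30,0,0,0,0,0]]'; python3 go.py 423.6 228.4 130 1.2
python3 - <<'E'
from h import *
for c in ('scene','top'):
    d=capture(c)
    for n in('stylus','stylus_tip'): print(c,n,[(round(r['p'],2),np.round(r['xyz'],1)) for r in mark_of(n,c)][:3])
    cv2.imwrite(f'pics/h_{c}.png',d['pixels'][:,:,::-1])
a=cv2.imread('pics/h_top.png')[110:270,200:400];b=cv2.imread('pics/h_scene.png')[160:360,220:470]
cv2.imwrite('pics/h.png',np.hstack([cv2.resize(a,(500,400)),cv2.resize(b,(300,240)).repeat(1,0)[:240] if 0 else cv2.resize(b,(300,400))]))
E
```

```text
time: 6.75
tcp_pos: [492.8, 152.1, 127.5]
eef_rot: [-0.012, 1.0, -0.0, -0.0]
ft_force: [0.5, -0.4, -1.0]
opening: 8.2
t 6.75 tcp [492.8 152.1 127.5] F [ 0.5 -0.4 -1. ] op 8.2
turn first deg(tool) [-0.   -0.03  0.12] shift now-axes [67.4 77.9 -2.4] after-turn axes [67.6 77.7 -2.5]
scene stylus [(0.8, array([535. , 150.1, 120.5]))]
scene stylus_tip [(0.75, array([469.4, 152.5,  81.5]))]
top stylus []
top stylus_tip [(0.35, array([498.6,  22.1,   2.7]))]
```

View pics/h.png

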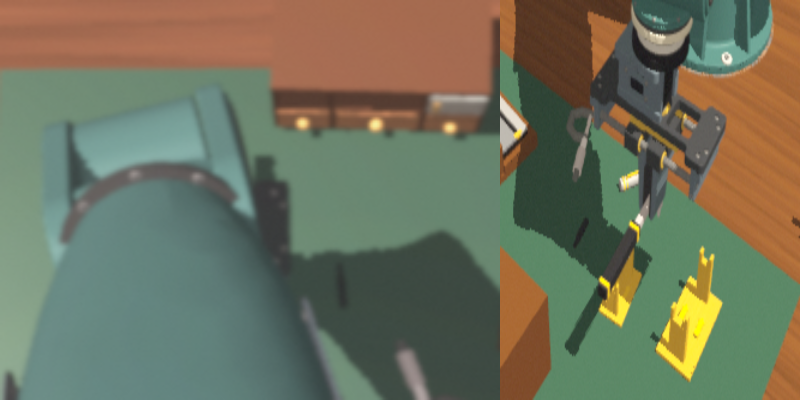

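Run:
```python
from h import *
a=cv2.imread('pics/h_scene.png')[225:330,285:365];cv2.imwrite('pics/h2.png',cv2.resize(a,None,fx=5,fy=5,interpolation=cv2.INTER_CUBIC))
d=capture('scene')
o=np.array([492.8+38,152.1+.8,135.5])
for dz in(0,-12):
  for x,y,z in[(0,7,7),(0,-7,7),(90,7,7),(90,-7,7),(90,7,-7),(-20,0,4),(-70,0,-45)]:
    p=o+[x*.9997-1,x*.022+y-.7,z+dz]; print(dz,x,y,z,((proj(d,p)[0]-[285,225])*5+2).round(0))
```

```text
0 0 7 7 [278. 209.]
0 0 -7 7 [244. 193.]
0 90 7 7 [134. 371.]
0 90 -7 7 [ 99. 352.]
0 90 7 -7 [133. 399.]
0 -20 0 4 [291. 174.]
0 -70 0 -45 [351. 191.]
-12 0 7 7 [276. 234.]
-12 0 -7 7 [243. 217.]
-12 90 7 7 [133. 395.]
-12 90 -7 7 [ 99. 376.]
-12 90 7 -7 [133. 423.]
-12 -20 0 4 [289. 198.]
-12 -70 0 -45 [349. 213.]
```

View pics/h2.png

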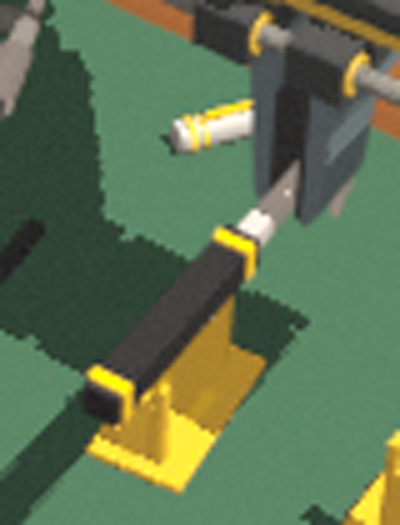

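The neck is held level, but about 8 mm further forward and 8 mm lower in the jaws than planned, because the fingers were still closing when I lifted. It's secure. I'll allow for this and hover over the rest, biased 4 mm towards +x so the handle step stays off the neck fork.

```bash
python3 -m crank '[[24,25.5,0,0,0,0,0],[24,25.5,0,0,0,0,0],[24,25.2,0,0,0,0.1,0],[0,0,0,0,0,0,0],[0,0,20,0,0,0,0],[0,0,13,0,0,0,0],[0,0,10,0,0,0,0],[0,0,0,0,0,0,0],[0,0,0,0,0,0,0],[0,0,0,0,0,0,0]]'; python3 go.py 420 228.3 60 1.2
python3 - <<'E'
from h import *
d=capture('scene')
for n in('stylus','stylus_tip'): print(n,[(round(r['p'],2),np.round(r['xyz'],1)) for r in mark_of(n,'scene')][:3])
a=d['pixels'][260:365,330:430,::-1];cv2.imwrite('pics/i.png',cv2.resize(a,None,fx=5.7,fy=5.7,interpolation=cv2.INTER_CUBIC))
E
```

```text
time: 8.35
tcp_pos: [420.8, 225.2, 85.2]
eef_rot: [-0.01, 1.0, 0.0, 0.0]
ft_force: [0.4, -0.0, -0.0]
opening: 7.4
t 8.35 tcp [420.8 225.2  85.2] F [ 0.4 -0.  -0. ] op 7.4
turn first deg(tool) [ 0.02  0.04 -0.07] shift now-axes [ 0.7  3.1 25.2] after-turn axes [ 0.7  3.1 25.2]
stylus [(0.78, array([468.1, 220.9,  82.8])), (0.19, array([498. , 235. ,  -0.7]))]
stylus_tip [(0.7, array([397.6, 228.1,  38.7])), (0.35, array([ 458.6, -184.3,   26. ]))]
```

View pics/i.png

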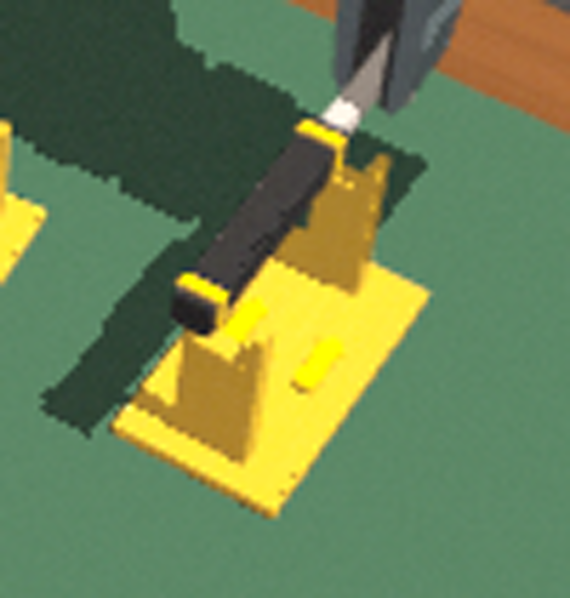

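```bash
cat > sil.py <<'E'
from h import *
from scipy.optimize import minimize
def box(x0,x1,y0,y1,z0,z1): return [(x,y,z) for x in(x0,x1) for y in(y0,y1) for z in(z0,z1)]
B=[box(-55,55,-30,30,0,6)]
for xc,h,f,t in((-41.5,6.5,56,68),(41.5,9.5,53,67)):
    B+=[box(xc-4,xc+4,-h-4,h+4,6,f),box(xc-4,xc+4,-h-4,-h,6,t),box(xc-4,xc+4,h,h+4,6,t)]
def run(c,im,roi,p0):
    d=capture(c);x0,y0,w,h=roi;k=8
    hsv=cv2.cvtColor(im,cv2.COLOR_BGR2HSV)[y0:y0+h,x0:x0+w]
    m=((hsv[...,0]>15)&(hsv[...,0]<34)&(hsv[...,1]>(110 if c=='scene' else 70))&(hsv[...,2]>90)).astype(float)
    def cost(q):
        a=np.zeros((h*k,w*k),np.uint8)
        for b in B:
            px=((proj(d,place(q*[1,1,.01],b))-[x0,y0]+.5)*k).astype(np.float32)
            cv2.fillConvexPoly(a,cv2.convexHull(np.round(px).astype(np.int32)),255)
        a=cv2.resize(a,(w,h),interpolation=cv2.INTER_AREA)/255.
        return ((a-m)**2).sum()
    p=np.array(p0,float)
    r=minimize(cost,p,method='Nelder-Mead',options=dict(initial_simplex=p+np.array([[0,0,0],[4,0,0],[0,4,0],[0,0,4]]),xatol=.05,fatol=.05))
    print(c,m.sum(),r.x.round(2),r.fun.round(1))
E
python3 - <<'E'
from sil import *
run('scene',cv2.imread('pics/scene0.png'),(340,275,75,85),(495,230,2))
run('top',cv2.imread('pics/top0.png'),(225,190,50,70),(495,230,2))
E
```

```text
scene 1763.0 [493.66 229.37   0.98] 19.1
top 669.0 [496.93 229.66   6.07] 736.1
```

```bash
python3 -m crank '[[2.3,1.6,0,0,0,0,0],[2.3,1.6,0,0,0,0.2,0],[0,0,0,0,0,0,0],[0,0,5,0,0,0,0],[0,0,5,0,0,0,0],[0,0,4,0,0,0,0],[0,0,4,0,0,0,0],[0,0,3,0,0,0,0],[0,0,2,0,0,0,0],[0,0,0,0,0,0,0]]'; python3 go.py 416.3 228.4 61.5 0.8
```

```text
time: 9.85
tcp_pos: [416.0, 228.4, 61.8]
eef_rot: [-0.008, 1.0, 0.0, 0.0]
ft_force: [0.0, 5.3, 0.7]
opening: 7.7
t 9.85 tcp [416.  228.4  61.8] F [0.  5.3 0.7] op 7.7
turn first deg(tool) [0.01 0.02 0.13] shift now-axes [-0.3  0.   0.3] after-turn axes [-0.3  0.   0.3]
```

```bash
python3 -m crank '[[0,0.7,0,0,0,0,0],[0,0.7,0,0,0,0,0],[0,0.4,0,0,0,0,0],[0,0,0,0,0,0,0],[0,0,0,0,0,0,0],[0,0,0,0,0,0,0],[0,0,0,0,0,0,0],[0,0,0,0,0,0,0],[0,0,0,0,0,0,0],[0,0,0,0,0,0,0]]'; python3 go.py 416.3 228.4 61.5 0.8
python3 - <<'E'
from h import *
d=capture('scene')
a=d['pixels'][260:365,330:430,::-1];cv2.imwrite('pics/j.png',cv2.resize(a,None,fx=5.7,fy=5.7,interpolation=cv2.INTER_CUBIC))
E
```

```text
time: 11.1
tcp_pos: [415.7, 230.0, 61.7]
eef_rot: [-0.008, 1.0, -0.0, -0.0]
ft_force: [-0.5, -3.5, 4.0]
opening: 7.7
t 11.1 tcp [415.7 230.   61.7] F [-0.5 -3.5  4. ] op 7.7
turn first deg(tool) [-0.   -0.01  0.13] shift now-axes [-0.6 -1.6  0.2] after-turn axes [-0.6 -1.6  0.2]
```

View pics/j.png

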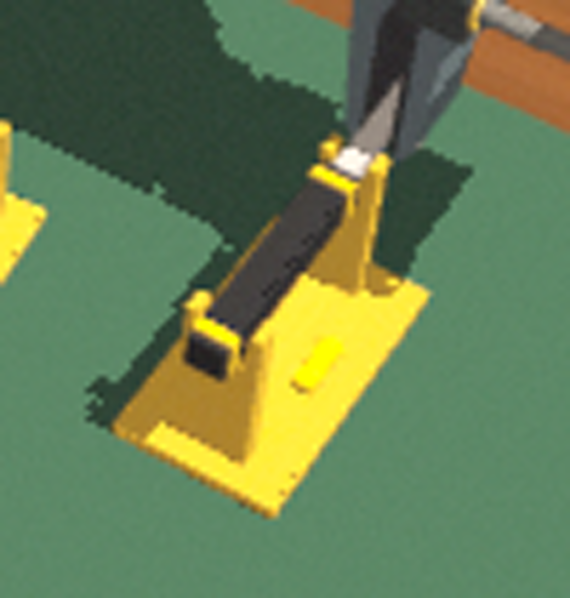

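The stylus sits between the prongs of both forks. I'll ease the side load and let go, then check.

```bash
python3 -m crank '[[0,-0.7,0,0,0,0,0],[0,0,0,0,0,0,0],[0,0,0,0,0,0,20],[0,0,0,0,0,0,40],[0,0,0,0,0,0,60],[0,0,0,0,0,0,60],[0,0,0,0,0,0,60],[0,0,-30,0,0,0,60],[0,0,-30,0,0,0,60],[0,0,-30,0,0,0,60]]'; python3 go.py 510 230 60 0.5
python3 - <<'E'
from h import *
d=capture('scene')
for n in('stylus','stylus_tip'): print(n,[(round(r['p'],2),np.round(r['xyz'],1)) for r in mark_of(n,'scene')][:3])
a=d['pixels'][230:365,320:430,::-1];cv2.imwrite('pics/k.png',cv2.resize(a,None,fx=4.4,fy=4.4,interpolation=cv2.INTER_CUBIC))
E
```

```text
time: 12.4
tcp_pos: [415.6, 229.3, 152.7]
eef_rot: [-0.008, 1.0, -0.0, -0.0]
ft_force: [1.3, 0.4, -0.1]
opening: 54.9
t 12.4 tcp [415.6 229.3 152.7] F [ 1.3  0.4 -0.1] op 54.9
turn first deg(tool) [-0.   -0.01  0.43] shift now-axes [-94.4  -0.8  92.6] after-turn axes [-94.4  -0.1  92.7]
stylus [(0.84, array([461.1, 225.2,  57.9])), (0.26, array([382.8, -60.8,   2.3]))]
stylus_tip [(0.71, array([391.4, 231.3,  16.2]))]
```

View pics/k.png

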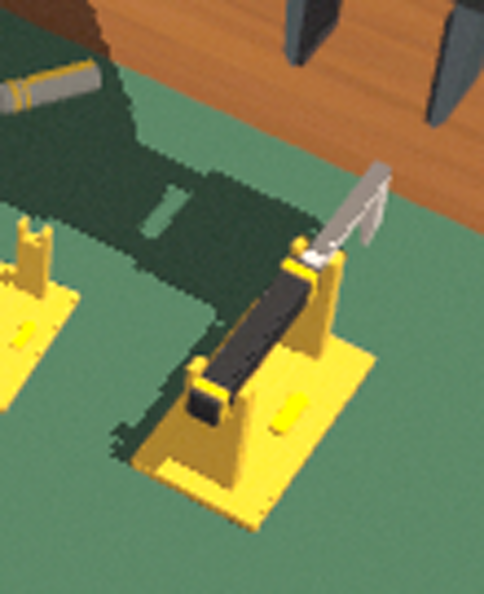

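Step 1 looks good: the stylus lies in both forks with the hand clear. Now the handle grip.

```bash
python3 -m crank '[[-46,-0.6,0,0,0,0.4,60],[-45.5,0,0,0,0,0,60],[0,0,30,0,0,0,60],[0,0,30,0,0,0,60],[0,0,25,0,0,0,60],[0,0,15,0,0,0,60],[0,0,0,0,0,0,60],[0,0,0,0,0,0,40],[0,0,0,0,0,0,30],[0,0,0,0,0,0,20]]'; python3 go.py 507 230.2 52 0.5
```

```text
time: 13.8
tcp_pos: [507.6, 230.0, 52.4]
eef_rot: [-0.005, 1.0, 0.0, 0.001]
ft_force: [-0.1, 0.2, 0.2]
opening: 27.2
t 13.8 tcp [507.6 230.   52.4] F [-0.1  0.2  0.2] op 27.2
turn first deg(tool) [0.02 0.06 0.04] shift now-axes [0.6 0.2 0.4] after-turn axes [0.6 0.2 0.4]
```

```bash
python3 -m crank '[[0,0,0,0,0,0,10],[0,0,0,0,0,0,0],[0,0,0,0,0,0,0],[0,0,0,0,0,0,0],[0,0,0,0,0,0,0],[0,0,0,0,0,0,0],[0,0,0,0,0,0,0],[0,0,0,0,0,0,0],[0,0,0,0,0,0,0],[0,0,0,0,0,0,0]]' 40; python3 go.py 507 230.2 52 0.5
```

```text
time: 15.05
tcp_pos: [507.4, 229.9, 52.0]
eef_rot: [-0.005, 1.0, 0.0, 0.0]
ft_force: [-1.5, 0.1, 5.8]
opening: 13.8
t 15.05 tcp [507.4 229.9  52. ] F [-1.5  0.1  5.8] op 13.8
turn first deg(tool) [0.   0.01 0.03] shift now-axes [ 0.4  0.3 -0. ] after-turn axes [ 0.4  0.3 -0. ]
```

```bash
python3 -m crank '[[0,0,-10,0,0,0,0],[0,0,-30,0,0,4.4,0],[0,0,-38,0,0,4.4,0],[-16,-49,0,0,0,0,0],[-16,-49,0,0,0,0,0],[-16,-49,0,0,0,0,0],[-16,-49,0,0,0,0,0],[-16,-49,0,0,0,0,0],[-16,-49,0,0,0,0,0],[-16,-49,0,0,0,0,0]]'; python3 go.py 578.2 -177.4 82 -8.3
```

```text
time: 16.3
tcp_pos: [568.8, -127.5, 130.3]
eef_rot: [0.072, 0.997, -0.0, 0.0]
ft_force: [1.3, -0.3, -0.8]
opening: 13.7
t 16.3 tcp [ 568.8 -127.5  130.3] F [ 1.3 -0.3 -0.8] op 13.7
turn first deg(tool) [-0.01  0.01  0.02] shift now-axes [-16.5 -48.1  48.3] after-turn axes [-16.5 -48.1  48.3]
```

```bash
python3 -m crank '[[-16.5,-48,0,0,0,0,0],[0,0,20,0,0,0,0],[0,0,18,0,0,0,0],[0,0,10,0,0,0,0],[0,0,0,0,0,0,0],[0,0,0,0,0,0,0],[0,0,0,0,0,0,0],[0,0,0,0,0,0,0],[0,0,0,0,0,0,0],[0,0,0,0,0,0,0]]'; python3 go.py 578.2 -177.4 82 -8.3
python3 - <<'E'
from h import *
for c in('scene','top'):
    d=capture(c);cv2.imwrite(f'pics/m_{c}.png',d['pixels'][:,:,::-1])
    for n in('stylus','stylus_tip','seam_start','seam_corner1','seam_end'): print(c,n,[(round(r['p'],2),np.round(r['xyz'],1)) for r in mark_of(n,c)][:2])
a=cv2.imread('pics/m_scene.png')[185:275,160:260];b=cv2.imread('pics/m_top.png')[190:265,395:475]
cv2.imwrite('pics/m.png',np.vstack([cv2.resize(a,(444,400),interpolation=2),cv2.resize(b,(213,200),interpolation=2).repeat(1,0) if 0 else np.hstack([cv2.resize(b,(213,200),interpolation=2),np.zeros((200,231,3),np.uint8)])]))
E
```

```text
time: 17.55
tcp_pos: [578.2, -175.6, 81.8]
eef_rot: [0.072, 0.997, -0.0, 0.0]
ft_force: [-0.6, 1.0, -1.3]
opening: 13.9
t 17.55 tcp [ 578.2 -175.6   81.8] F [-0.6  1.  -1.3] op 13.9
turn first deg(tool) [-0.    0.01  0.03] shift now-axes [-0.2 -1.8 -0.2] after-turn axes [-0.2 -1.8 -0.2]
scene stylus []
scene stylus_tip [(0.72, array([ 464.5, -157.2,   46.3]))]
scene seam_start [(0.61, array([ 463.1, -160.4,   27.1])), (0.16, array([ 475. , -230.1,   30.7]))]
scene seam_corner1 [(0.85, array([ 455.7, -200.9,   29.2])), (0.57, array([ 480. , -205.1,   22.3]))]
scene seam_end [(0.63, array([466.8, 227.6,  61.9])), (0.54, array([ 4.931e+02,  2.347e+02, -3.000e-01]))]
top stylus []
top stylus_tip []
top seam_start []
top seam_corner1 []
top seam_end []
```

View pics/m.png

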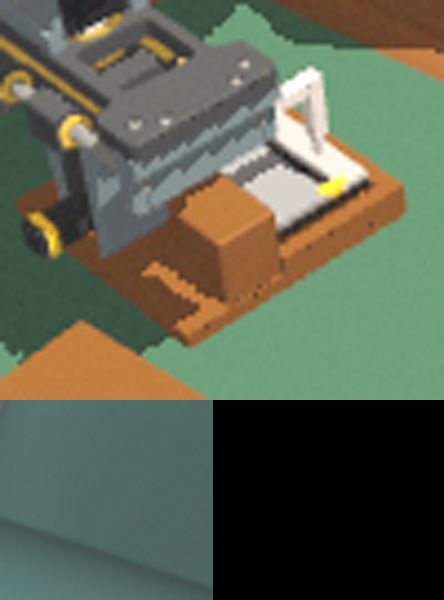

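Run:
```python
from h import *
d=capture('scene')
S=[501.9-1.06,-211.75-.89,-.145]
P=np.vstack([place(S,[(-45,54.4,30),(-45,45,26)]),[463.9-1.06,-158.9-.89,44.8]])
print(((proj(d,P)-[160,185]+.5)*4.44-.5).round(0))
a=cv2.imread('pics/m_scene.png')[205:240,215:260];b=cv2.cvtColor(a,cv2.COLOR_BGR2HSV)
m=(b[...,1]>150)&(b[...,0]>22)&(b[...,0]<34);ys,xs=np.nonzero(m);print('brass centroid',xs.mean()+215,ys.mean()+205,len(xs), 'expected',proj(d,P[:1]))
g=a[:18,8:30].mean(2).astype(int);print('tip rows from y=205, x from 223');print(g)
```

```text
[[333. 186.]
 [322. 184.]
 [321. 156.]]
brass centroid 234.30769230769232 226.76923076923077 13 expected [[234.69979958 226.58157469]]
tip rows from y=205, x from 223
[[223 255 255 249 228 226 217 222 223 222 131 132 131 131 131 132 130 131
  133 132 132 131]
 [193 249 232 229 223 222 199 224 224 224 134 131 130 132 132 132 132 130
  130 132 130 132]
 [207 229 222 222 221 199 166 223 224 224 157 132 133 132 131 131 132 132
  131 132 131 133]
 [223 223 222 190 153 165 162 212 224 223 160 132 129 132 132 131 130 130
  133 132 129 131]
 [222 190 155 141 130 161 163 211 224 224 182 132 132 130 131 131 132 132
  131 132 132 131]
 [233 170 128 134 133 153 161 197 223 223 185 131 131 131 132 134 131 130
  133 130 133 131]
 [245 242 195 128 129 149 161 195 223 224 183 132 131 133 131 131 132 134
  131 132 131 133]
 [246 246 243 220 165 147 160 195 223 223 204 130 132 131 129 132 131 130
  132 132 130 132]
 [246 246 246 244 242 205 160 183 223 223 205 131 133 133 132 130 132 132
  133 130 131 131]
 [246 246 246 246 247 227 161 165 223 222 220 130 131 131 134 132 131 131
  133 132 132 131]
 [246 246 246 246 246 244 201 164 223 219 152 134 135 131 131 130 129 133
  132 131 132 130]
 [246 246 246 246 246 246 243 163 194 225 166 130 132 135 131 131 133 131
  133 132 131 132]
 [164 229 246 246 246 246 246 205 186 218 242 195 130 131 135 134 131 131
  129 132 132 130]
 [ 91 155 210 246 246 246 246 201 179 214 246 242 220 129 130 131 133 132
  133 130 132 132]
 [ 64  63 135 187 228 246 246 243 194 224 246 246 244 241 165 130 131 134
  133 131 132 130]
 [ 76  31  69 107 156 209 246 246 243 245 246 246 246 246 241 196 131 130
  131 135 131 131]
 [111  92  39  47  91 135 187 229 246 246 246 246 246 246 246 243 220 165
  129 129 135 132]
 [205 111 108  51  41  52 108 157 209 246 246 246 246 246 246 246 244 242
  195 129 129 132]]
```

Predicted and seen positions agree to about 0.5 px for both the tip (231.4,219.5) and the brass strip (234.3,226.8). I'll tare the force reading, then lower into the groove.

```bash
cat > tare.py <<'E'
from h import *
f=[];t=[]
for i in range(6):
    capture('scene');s=observe();f.append(s['ft_force']);t.append(s['tcp_pos'])
print('t',round(s['time'],2),'F',np.mean(f,0).round(2),'sd',np.std(f,0).round(2),'tcp',np.mean(t,0).round(2))
E
python3 tare.py; python3 -m crank '[[-0.2,-0.9,0,0,0,0,0],[0,-0.9,0,0,0,0,0],[0,0,5,0,0,0,0],[0,0,5,0,0,0,0],[0,0,3,0,0,0,0],[0,0,2,0,0,0,0],[0,0,2,0,0,0,0],[0,0,2,0,0,0,0],[0,0,1.2,0,0,0,0],[0,0,0,0,0,0,0]]'; python3 tare.py
```

```text
t 18.5 F [-0.05 -0.   -0.82] sd [0.49 0.53 0.47] tcp [ 578.23 -175.52   81.74]
time: 19.75
tcp_pos: [578.2, -177.3, 61.5]
eef_rot: [0.072, 0.997, -0.0, 0.0]
ft_force: [0.5, -0.1, -0.4]
opening: 13.8
t 20.05 F [ 0.19 -0.13 -0.38] sd [0.44 0.54 0.39] tcp [ 578.22 -177.34   61.62]
```

```bash
python3 -m crank '[[0,0,0.6,0,0,0,0],[0,0,0.6,0,0,0,0],[0,0,0.6,0,0,0,0],[0,0,0.4,0,0,0,0],[0,0,0,0,0,0,0],[0,0,0,0,0,0,0],[0,0,0,0,0,0,0],[0,0,0,0,0,0,0],[0,0,0,0,0,0,0],[0,0,0,0,0,0,0]]'; python3 tare.py;python3 tare.py
python3 - <<'E'
from h import *
d=capture('scene')['pixels'][:,:,::-1]
cv2.imwrite('pics/n.png',d)
E
```

```text
time: 21.3
tcp_pos: [578.2, -177.3, 59.3]
eef_rot: [0.072, 0.997, -0.0, 0.0]
ft_force: [0.7, -0.2, -0.2]
opening: 13.9
t 21.6 F [ 0.56 -0.17  0.36] sd [0.46 0.35 0.3 ] tcp [ 578.17 -177.34   59.34]
t 21.9 F [ 0.4  -0.08 -0.08] sd [0.53 0.4  0.38] tcp [ 578.17 -177.33   59.34]
```

```bash
python3 -m crank '[[0,0,0.5,0,0,0,0],[0,0,0.4,0,0,0,0],[0,0,0,0,0,0,0],[0,-3.2,0,0,0,0,0],[0,-3.2,0,0,0,0,0],[0,-3.2,0,0,0,0,0],[0,-3.2,0,0,0,0,0],[0,-3.2,0,0,0,0,0],[0,-3.2,0,0,0,0,0],[0,-3.2,0,0,0,0,0]]'; python3 tare.py;python3 tare.py
python3 - <<'E'
from h import *
d=capture('scene')
for n in('stylus_tip','seam_mid1','seam_start'): print(n,[(round(r['p'],2),np.round(r['xyz'],1)) for r in mark_of(n,'scene')][:2])
s=observe();print('tip pred',np.array(s['tcp_pos'])+115.5*np.array([-.9895,.1444,0])-[0,0,37])
a=d['pixels'][190:260,160:260,::-1];cv2.imwrite('pics/o.png',cv2.resize(a,None,fx=7,fy=7,interpolation=2))
E
```

```text
time: 23.2
tcp_pos: [574.9, -199.7, 58.5]
eef_rot: [0.072, 0.997, -0.0, 0.0]
ft_force: [0.4, 0.2, 0.7]
opening: 13.9
t 23.5 F [-0.31 -0.43  0.43] sd [0.36 0.4  0.36] tcp [ 574.93 -199.74   58.46]
t 23.8 F [-0.54 -0.64  0.45] sd [0.52 0.58 0.32] tcp [ 574.97 -199.46   58.45]
stylus_tip [(0.57, array([ 462.2, -182.3,   21.8]))]
seam_mid1 [(0.63, array([ 461.7, -183. ,   22.6])), (0.56, array([ 475.4, -227.8,   26.2]))]
seam_start [(0.67, array([ 466.3, -161. ,   23.5]))]
tip pred [ 460.67580502 -182.8164152    21.44579543]
```

View pics/o.png

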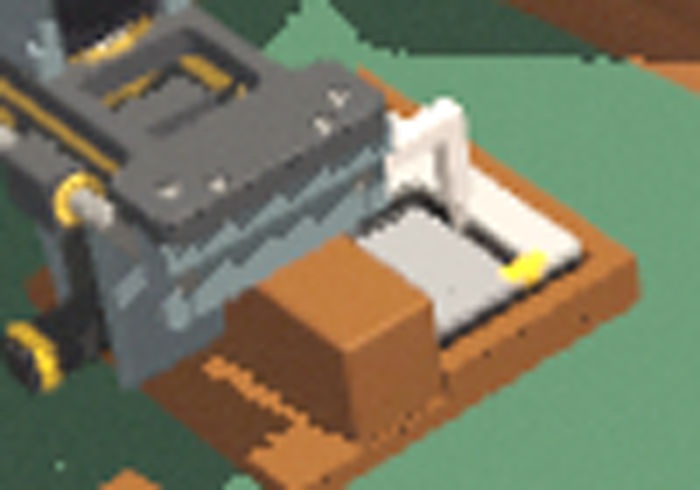

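The tip is in the dark groove at about (460,220) in the crop, and the bed force is about 1.3 N. Continuing to corner 1.

```bash
python3 -m crank '[[0,-3.2,0,0,0,0,0],[0,-3.2,0,0,0,0,0],[0,-3.2,0,0,0,0,0],[0,-3.2,0,0,0,0,0],[0,-3.2,0,0,0,0,0],[0,-3.2,0,0,0,0,0],[0,-3.2,0,0,0,0,0],[0,-0.5,0,0,0,0,0],[0,0,0,0,0,0,0],[0,0,0,0,0,0,0]]'; python3 tare.py;python3 tare.py
```

```text
time: 25.25
tcp_pos: [571.7, -222.1, 58.4]
eef_rot: [0.072, 0.997, -0.0, 0.0]
ft_force: [-0.3, 0.0, 0.3]
opening: 13.7
t 25.55 F [-0.23 -0.01  0.65] sd [0.25 0.59 0.54] tcp [ 571.66 -222.13   58.45]
t 25.85 F [-0.24 -0.22  1.03] sd [0.22 0.56 0.14] tcp [ 571.65 -222.15   58.43]
```

```bash
python3 -m crank '[[-3,0,0,0,0,0,0],[-3,0,0,0,0,0,0],[-3,0,0,0,0,0,0],[-3,0,0,0,0,0,0],[-3,0,0,0,0,0,0],[-3,0,0,0,0,0,0],[-2,0,0,0,0,0,0],[0,0,0,0,0,0,0],[0,0,0,0,0,0,0],[0,0,0,0,0,0,0]]'; python3 tare.py;python3 tare.py;  python3 - <<'E'
from h import *
d=capture('scene')
for n in('stylus_tip','seam_corner2','seam_end'): print(n,[(round(r['p'],2),np.round(r['xyz'],1)) for r in mark_of(n,'scene')][:2])
s=observe();print('tip pred',np.array(s['tcp_pos'])+115.5*np.array([-.9895,.1444,0])-[0,0,37])
E
```

```text
time: 27.1
tcp_pos: [591.5, -225.1, 58.5]
eef_rot: [0.072, 0.997, -0.0, 0.0]
ft_force: [1.2, -0.3, 0.7]
opening: 13.5
t 27.4 F [ 0.95 -0.2   0.66] sd [0.4  0.35 0.63] tcp [ 591.47 -225.06   58.48]
t 27.7 F [ 0.91 -0.17  0.6 ] sd [0.52 0.34 0.6 ] tcp [ 591.45 -225.03   58.44]
stylus_tip [(0.85, array([ 477.4, -203.7,   23. ]))]
seam_corner2 [(0.95, array([ 481.2, -201.5,   22.8])), (0.67, array([ 454.4, -201.6,   25.5]))]
seam_end [(0.98, array([ 473.4, -253.1,   26.5]))]
tip pred [ 477.11055965 -208.35898851   21.40624588]
```

```bash
python3 -m crank '[[-0.8,0,0,0,0,0,0],[0,-3,0,0,0,0,0],[0,-3,0,0,0,0,0],[0,-3,0,0,0,0,0],[0,-3,0,0,0,0,0],[0,-3,0,0,0,0,0],[0,-3,0,0,0,0,0],[0,-3,0,0,0,0,0],[0,-1.5,0,0,0,0,0],[0,0,0,0,0,0,0]]'; python3 tare.py;python3 tare.py
```

```text
time: 29.15
tcp_pos: [589.0, -247.6, 58.5]
eef_rot: [0.072, 0.997, -0.0, 0.0]
ft_force: [-0.8, -0.8, 0.1]
opening: 13.7
t 29.45 F [-0.52 -0.6   0.49] sd [0.28 0.48 0.37] tcp [ 589.01 -247.43   58.45]
t 29.75 F [ 0.01 -0.07  0.36] sd [0.18 0.22 0.4 ] tcp [ 589.01 -247.39   58.44]
```

```bash
python3 -m crank '[[0,-3,0,0,0,0,0],[0,-3,0,0,0,0,0],[0,-3,0,0,0,0,0],[0,-3,0,0,0,0,0],[0,-3,0,0,0,0,0],[0,-3,0,0,0,0,0],[0,-3,0,0,0,0,0],[0,-1.8,0,0,0,0,0],[0,0,0,0,0,0,0],[0,0,0,0,0,0,0]]'; python3 tare.py;python3 tare.py;  python3 - <<'E'
from h import *
d=capture('scene');cv2.imwrite('pics/p.png',d['pixels'][:,:,::-1])
for n in('stylus_tip','seam_end','seam_start'): print(n,[(round(r['p'],2),np.round(r['xyz'],1)) for r in mark_of(n,'scene')][:2])
s=observe();print('tip pred',np.array(s['tcp_pos'])+115.5*np.array([-.9895,.1444,0])-[0,0,37])
E
```

```text
time: 31.0
tcp_pos: [585.7, -270.0, 58.4]
eef_rot: [0.072, 0.997, -0.0, 0.0]
ft_force: [0.2, -0.7, 1.6]
opening: 13.5
t 31.3 F [ 0.02 -0.64  0.27] sd [0.39 0.47 0.48] tcp [ 585.74 -269.98   58.45]
t 31.6 F [-0.07 -0.77  0.58] sd [0.68 0.38 0.34] tcp [ 585.73 -269.98   58.45]
stylus_tip [(0.63, array([ 470.6, -249.2,   20.7]))]
seam_end [(0.66, array([ 472.2, -248.9,   20.2]))]
seam_start [(0.6, array([ 461.7, -160.1,   24.8])), (0.35, array([ 475.2, -252.3,   22.1]))]
tip pred [ 471.4338825  -253.30559026   21.43643964]
```

```bash
python3 -m crank '[[0,-1.5,0,0,0,0,0],[0,0,0,0,0,0,0],[0,1,0,0,0,0,0],[0,0,-3,0,0,0,0],[0,0,-3,0,0,0,0],[0,0,-4,0,0,0,0],[0,0,-10,0,0,0,0],[0,0,-20,0,0,0,0],[0,0,-20,0,0,0,0],[0,0,-12,0,0,0,0]]'; python3 go.py 507.4 230 130 0.5
```

```text
time: 33.05
tcp_pos: [586.3, -270.8, 132.7]
eef_rot: [0.072, 0.997, -0.0, 0.001]
ft_force: [0.1, -0.3, -0.3]
opening: 13.8
t 33.05 tcp [ 586.3 -270.8  132.7] F [ 0.1 -0.3 -0.3] op 13.8
turn first deg(tool) [-0.05  0.11 -8.77] shift now-axes [150.1 484.2   2.1] after-turn axes [ 74.5 501.4   2.7]
```

```bash
python3 -m crank '[[15,48.4,0,0,0,0,0],[15,48.4,0,0,0,0,0],[15,48.4,0,0,0,0,0],[15,48.4,0,0,0,0,0],[15,48.4,0,0,0,0,0],[15,48.4,0,0,0,0,0],[15,48.4,0,0,0,0,0],[15,48.4,0,0,0,0,0],[15,48.4,0,0,0,0,0],[15,48.4,0,0,0,0,0]]'; python3 go.py 507.4 230 80 0.5
```

```text
time: 34.3
tcp_pos: [506.5, 231.8, 131.1]
eef_rot: [0.072, 0.997, 0.0, 0.0]
ft_force: [0.9, -0.7, -0.4]
opening: 13.6
t 34.3 tcp [506.5 231.8 131.1] F [ 0.9 -0.7 -0.4] op 13.6
turn first deg(tool) [ 0.02  0.03 -8.76] shift now-axes [-1.1 -1.6 51.1] after-turn axes [-0.9 -1.8 51.1]
```

```bash
python3 -m crank '[[0,0,0,0,0,-4.4,0],[0,0,0,0,0,-4.4,0],[-0.9,-1.8,0,0,0,0,0],[0,0,20,0,0,0,0],[0,0,20,0,0,0,0],[0,0,11,0,0,0,0],[0,0,0,0,0,0,0],[0,0,0,0,0,0,0],[0,0,0,0,0,0,0],[0,0,0,0,0,0,0]]'; python3 go.py 507.4 229.9 53.5 0.5
python3 - <<'E'
from h import *
capture('scene')
for n in('stylus','stylus_tip'): print(n,[(round(r['p'],2),np.round(r['xyz'],1)) for r in mark_of(n,'scene')][:2])
E
```

```text
time: 35.55
tcp_pos: [508.0, 228.4, 79.9]
eef_rot: [-0.005, 1.0, 0.0, 0.0]
ft_force: [-0.7, -0.6, -0.9]
opening: 13.9
t 35.55 tcp [508.  228.4  79.9] F [-0.7 -0.6 -0.9] op 13.9
turn first deg(tool) [0.02 0.04 0.03] shift now-axes [ 0.6  1.5 26.4] after-turn axes [ 0.6  1.5 26.4]
stylus [(0.78, array([461.7, 225.3,  86. ])), (0.68, array([ 471.2, -230. ,   29.6]))]
stylus_tip []
```

```bash
python3 -m crank '[[0.6,1.5,0,0,0,0,0],[0,0,0,0,0,0,0],[0,0,5,0,0,0,0],[0,0,5,0,0,0,0],[0,0,5,0,0,0,0],[0,0,5,0,0,0,0],[0,0,3.5,0,0,0,0],[0,0,3,0,0,0,0],[0,0,0,0,0,0,0],[0,0,0,0,0,0,0]]'; python3 tare.py; python3 go.py 507.4 229.9 52.5 0.5
```

```text
time: 36.95
tcp_pos: [507.1, 229.9, 52.9]
eef_rot: [-0.005, 1.0, 0.0, 0.0]
ft_force: [0.8, 4.4, -4.3]
opening: 14.1
t 37.25 F [ 0.78  5.04 -3.81] sd [0.42 0.81 0.51] tcp [507.07 229.84  52.94]
t 37.25 tcp [507.  229.8  52.9] F [ 0.4  5.9 -3.7] op 13.2
turn first deg(tool) [ 0.   -0.    0.03] shift now-axes [-0.4  0.1  0.4] after-turn axes [-0.4  0.1  0.4]
```

```bash
python3 -m crank '[[0,0.5,0,0,0,0,0],[0,0.5,0,0,0,0,0],[0,0,0,0,0,0,0],[0,0,0,0,0,0,0],[0,0,0,0,0,0,0],[0,0,0,0,0,0,0],[0,0,0,0,0,0,0],[0,0,0,0,0,0,0],[0,0,0,0,0,0,0],[0,0,0,0,0,0,0]]'; python3 tare.py
```

```text
time: 38.5
tcp_pos: [507.1, 230.8, 52.9]
eef_rot: [-0.005, 1.0, -0.0, 0.0]
ft_force: [-0.3, -0.2, -1.1]
opening: 13.7
t 38.8 F [ 0.13  0.05 -0.91] sd [0.37 0.35 0.24] tcp [507.09 230.78  52.93]
```

The side force is gone and the reading is back to the stylus's free weight, so it hangs freely in the slots. Lowering about 0.7 mm and letting go.

```bash
python3 -m crank '[[0,0,0.7,0,0,0,0],[0,0,0,0,0,0,0],[0,0,0,0,0,0,20],[0,0,0,0,0,0,35],[0,0,0,0,0,0,50],[0,0,0,0,0,0,60],[0,0,0,0,0,0,60],[0,0,0,0,0,0,60],[0,0,-10,0,0,0,60],[0,0,-20,0,0,0,60]]'; python3 -m crank '[[0,0,-35,0,0,0,60],[0,0,-35,0,0,0,60],[0,0,-35,0,0,0,60],[0,0,0,0,0,0,60],[30,0,0,0,0,0,60],[30,0,0,0,0,0,60],[0,0,0,0,0,0,60],[0,0,0,0,0,0,60],[0,0,0,0,0,0,60],[0,0,0,0,0,0,60]]'
python3 - <<'E'
from h import *
d=capture('scene');print(observe()['time'],observe()['ft_force'])
for n in('stylus','stylus_tip','cap','feed','micrometer'): print(n,[(round(r['p'],2),np.round(r['xyz'],1)) for r in mark_of(n,'scene')][:2])
im=d['pixels'][:,:,::-1];cv2.imwrite('pics/q0.png',im)
a=im[240:365,320:430];k=cv2.imread('pics/k.png')
o=cv2.resize(im,(480,360));b=cv2.resize(a,None,fx=4.4,fy=4.4,interpolation=2)[:360 if 0 else None]
c=np.zeros((550,800,3),np.uint8);c[:b.shape[0],:316]=b[:,60:376];c[:360,316:796]=o
cv2.imwrite('pics/q.png',c)
E
```

```text
time: 40.05
tcp_pos: [506.8, 230.6, 82.9]
eef_rot: [-0.005, 1.0, -0.0, -0.0]
ft_force: [-1.2, -0.4, -0.3]
opening: 54.8
time: 41.3
tcp_pos: [447.5, 230.2, 187.2]
eef_rot: [-0.005, 1.0, -0.0, -0.0]
ft_force: [-0.3, 0.5, -0.8]
opening: 54.7
41.35 [ 0.83009079 -0.85740981 -0.53094029]
stylus [(0.92, array([458.8, 227.4,  56.2]))]
stylus_tip [(0.68, array([395.3, 231.2,  14.9]))]
cap [(0.53, array([383.1,  50.8,  -1. ]))]
feed [(0.49, array([4.995e+02, 2.150e+01, 2.000e-01]))]
micrometer [(0.53, array([381.5, -57.5,  -1.9])), (0.28, array([ 470.2, -227.4,   30. ]))]
```

No views are left, so I'll compare numerically with the picture taken after the first correct placing.

Run:
```python
from h import *
k=cv2.resize(cv2.imread('pics/k.png'),(110,135),interpolation=cv2.INTER_AREA)
q=cv2.imread('pics/q0.png')[230:365,320:430]
for n,a in(('first',k),('now',q)):
    h=cv2.cvtColor(a,cv2.COLOR_BGR2HSV)
    m=((h[...,2]<75)&(h[...,1]<90)).astype(np.uint8);m[:55]=0;m[:,85:]=0
    _,l,s,c=cv2.connectedComponentsWithStats(m);i=1+s[1:,4].argmax();print(n,'handle box',s[i],'centroid',c[i].round(2))
    y=((h[...,0]>15)&(h[...,0]<34)&(h[...,1]>110)&(h[...,2]>90));print('brass px',y.sum())
print('diff in rest region',np.abs(k.astype(int)-q)[55:115,35:85].mean().round(2))
```

```text
first handle box [ 25  55  45  34 653] centroid [51.71 66.41]
brass px 2005
now handle box [ 12  55  58  35 995] centroid [42.08 67.26]
brass px 1977
diff in rest region 7.56
```

Run:
```python
from h import *
k=cv2.resize(cv2.imread('pics/k.png'),(110,135),interpolation=cv2.INTER_AREA)
q=cv2.imread('pics/q0.png')[230:365,320:430]
for n,a in(('first',k),('now',q)):
    b=a.astype(int);m=((a.max(2)<85)&(b[...,1]-b[...,2]<8)).astype(np.uint8);m[:55]=0
    m=cv2.morphologyEx(m,cv2.MORPH_OPEN,np.ones((2,2),np.uint8))
    _,l,s,c=cv2.connectedComponentsWithStats(m)
    for i in range(1,len(s)):
        if s[i,4]>20: print(n,'handle',s[i],c[i].round(2))
    w=((a.min(2)>105)&(a.max(2).astype(int)-a.min(2)<45)).astype(np.uint8);w[:35]=0;w[:,:65]=0;w[:,92:]=0
    ys,xs=np.nonzero(w);print(n,'steel',len(xs),xs.min(),xs.max(),ys.min(),ys.max(),xs.mean().round(1),ys.mean().round(1))
```

```text
first handle [ 48  63  23  27 244] [59.5  75.83]
first handle [44 90  6  7 32] [46.47 93.16]
first steel 203 69 88 37 60 79.9 48.8
now handle [ 48  63  23  27 255] [59.23 75.89]
now handle [43 90  7  7 38] [46.13 92.95]
now steel 217 69 88 37 60 80.0 48.6
```

```bash
python3 -c "
from plant import *
s=observe();print(s['time'],s['opening']);print(sign_off())"
```

```text
41.6 54.464311723529974
the job is handed in; nothing more can be done
None
```

I drew the stylus out by its neck, laid it in the middle-sized brass rest and let go. I then took it by the handle, traced the joint from the brass end round both corners to the red end, and laid it back in the rest. I handed in at 41.6 s of the 72 s allowed; the sign-off gave no verdict.

**Tracing:** I moved at about 2.5 cm/s. The averaged tip force was about 1.0–1.5 N, which works out to roughly 2–4.5 mm of bed travel, so it should not have bottomed. I had no direct bed reading. At the red end, the tip position from the arm pose was within 1 mm of my fitted `seam_end`. The network's tip and `seam_end` marks were about 2 mm apart from each other.

**Last checks:** The handle and neck sit within about 0.4 px of where they were after the first correct placing. The gripper is open and the TCP is about 125 mm above the stylus. The cap, feed and micrometer marks moved no more than about 4.5 mm, within the networks' error.

**What went less well:**
- **Neck grip:** I lifted before the fingers had fully closed, so the neck slipped about 8 mm in the jaws. I allowed for this.
- **Side load:** Both times I lowered the stylus into the rest it pressed sideways at about 5 N, which I eased before letting go.
- **Rest pose:** The silhouette fit from the top camera failed, so the rest's pose came from picked points and the scene camera.
- **Final picture:** The 12 views were used up, so I checked the final placing by pixel measurement rather than by eye. My first handle mask mixed in the shadow, and a stricter one gave the figures above.

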